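Put the last jar in the cold case and slide its lid shut

ROBOT

A 6-joint arm with a two-finger parallel gripper is mounted at the origin on the work surface. World frame = base frame: x ahead of the robot, y to its left, z up, the work surface at z = 0. Lengths are in mm, angles in rad, forces in N, time in s.
With the tool pointing down it reaches from about 275 to 875 mm from the base axis. Payload 12.5 kg.
Tool frame: the origin (TCP) lies midway between the tips of the shut fingers; the grasp point (between the pads) lies 19 mm behind it; z points along the fingers, x is the direction in which the jaws open and shut, and the axes are right-handed (so a half turn about z gives the same grasp; the last joint's range is limited). The gripper opens to 85 mm and grips with 20 to 120 N. Pads are 22 mm wide; open, the fingers measure 114 mm over their backs; the gripper's body (76 mm by 85 mm) begins 54 mm behind the grasp point. The pads swing forward as they close: fully open they stand 13 mm farther back than shut.
Start: joints at [1.066, 0.351, 1.652, -0, 1.139, -0.085], TCP at [224.136, 502.243, 231.29] pointing down, gripper open.
Joint ranges: [-2.75, 2.75], [-0.79, 2.1], [0.01, 2.65], [-1.57, 4.71], [0.07, 3.14], [-2.87, 2.87]. Speed limits (rad/s): [2.22, 2.22, 2.79, 3.14, 3.14, 3.14].

INTERFACE

Orientations are given as a unit quaternion [w, x, y, z].
In Python, from bench import env gives the robot as it stands. The module is installed in compiled form; this text tells all that it offers.
- The arm moves only by the tool step_arm, never from a script. Its argument "moves" is a list that holds one entry, the list of rows, each a list of 5 numbers: the opening, from 0 (shut) to 1 (fully open), then the shift along the world's x, y, z in mm, then the turn about the world's z in degrees. In form: [[[fingers, dx, dy, dz, twist], ...]]. A call has 1 to 12 rows; each row is the pose to reach, as a shift and turn from the pose commanded when the call began; what a row does not reach only later rows make up. A row lasts 1/12 s, in which the tool goes at most 41.7 mm and 7.16 degrees, less where a joint would pass 70% of its speed; a pose out of reach is approached as far as the arm can. A call with a gripper value outside its range is refused whole. The fingers move at their own pace and stop on an object; "grip_force" is the grip in N (left out, the last holds). Time passes only in rows, so rows that repeat a pose let the fingers close. It gives the time, the measured TCP pose, the force and the opening at its end, in the units of the state.
- env.sense(): the state, without advancing time (a new reading comes with each control period).
- env.get_image(name): name is "scene" or "top"; returns (picture, depth): 420x560x3 uint8, blue, green, red; 420x560 float32, mm along the optical axis (not along the pixel's ray), 0 where there is no reading.
- env.calibration(name): a dict with "mtx" (3x3 intrinsics, pixels), "cam_to_world" (4x4, takes a point from camera to world coordinates). Camera axes: x right, y up, looking along -z (the intrinsics and any distortion apply to the point x, -y, -z); pixel columns grow to the right and rows downward; lengths in mm; the calibration is good to about 2 mm. A picture is of the moment at which its call begins. calibration takes no time and is no camera call.
- env.job_done(): hands the job in, once; it reports no verdict.
The state is a dict: "time": time; "joint_positions": joint angles; "joint_vel": joint speeds; "joint_torque": joint torques, N m; "ee_pos": TCP position; "tcp_rot": TCP orientation; "ft_force": force on the tool from outside, world axes, zero at the start; "moment": the same for the moment, N m; "gripper_width": opening from 0.0 (shut) to 1.0 (fully open).
Only numpy, scipy, OpenCV 4.12 (cv2) and the standard library are available. Lean on these libraries where they do the work, as an engineer would, in place of code of your own. Each camera call takes 0.05 s, during which the arm holds its last target.

TASK

Stand the jar from the counter upright on the floor of the cold case, in the free room at its open end beside the two jars there, then slide the glass lid shut over it: keep pushing firmly through the stiff rubber seal until the lid is fully home, right up against the end frame along its whole edge. Set the jar down rather than drop it, do not slam or force the lid, and leave the other jars, the crock and the tub where they stand.

Things in the scene. Friction and masses are not known exactly. Their poses are not given: they have to be found in the camera images.
- case: Fixed steel cold case, 300 mm deep (x), 832 mm long (y), 169 mm high. Origin on the counter; y is the lid's track, +y away from the closing end; -x faces the robot. Open bay at the -y end: 240 mm wide (x -120 to 120), closed by the end frame at y = -192. Channels on its long walls guide the lid with 2.5 mm play. A fixed pane beyond y = +165, just below the lid's level, is passed over by the lid.
- bay_floor (a point): Point on the bay's inner floor, midway between the long walls, 92 mm inside the end frame's face and 34 mm above the counter. Axes as the case's.
- end_frame: Aluminium bar bolted across the case's closing end. Origin: centre of its rigid inner face, which the lid closes against (towards -y; axes as the case's), 156 mm above the counter. A black rubber seal, 200 by 9 mm, stands 7 mm proud of that face: squeezing it flat takes 8 N at first touch rising to 12 N, plus the lid's drag (2 to 7 N); it stays squeezed. Press the lid on it with at most 25 N.
- lid: Loose sliding lid, clear pane in an aluminium frame, 262 (x) by 384 (y) by 12 mm, 0.5 to 0.9 kg; underside 150 mm above the counter. Origin at the centre of the underside, axes as the case's. It starts 180 to 240 mm open (towards +y) and closes towards -y; fully home, its leading (-y) edge lies on the end frame's face.
- lid_handle (a point): Centre of the lid's handle, a straight black upstand 120 mm long (x), 12 mm thick (y), 30 mm high, from the lid's top face (162 mm above the counter) to 192 mm; 24 mm behind the leading edge. This point is 177 mm above the counter. Behind it (+y) the lid's top is flat and free.
- lid_near_corner (a point): Point on the lid's leading edge, 100 mm from the middle on the robot's side, at mid thickness.
- lid_far_corner (a point): Point on the lid's leading edge, 100 mm from the middle on the side away from the robot, at mid thickness.
- jar_center (a point): Centre (half-way up) of the jar to be put away: it stands alone on the counter beside the closing end of the case. Closed round jar, 90 mm high, body 54 mm across, steel cap 56 mm across over the top 20 mm, 0.18 to 0.29 kg. z is its upright axis.
- stock_a_center (a point): Centre (half-way up) of a like jar already in the bay, by the wall away from the robot.
- stock_b_center (a point): Centre (half-way up) of another like jar already in the bay, by the wall away from the robot.
- crock: Dark lidded crock, 94 mm across, 110 mm high, on the counter; origin at its underside. Leave alone.
- tub: Empty clear plastic tub, 90 mm across, 75 mm high, on the counter; origin at its underside. Leave alone.
Things that resemble listed ones, but are neither listed nor needed, are in the scene too. What is shaped like the part that bears jar_center but purple, red or yellow is not meant.

How it is judged:
By the outcome, as a careful person would: the job done as asked, in the order asked, and still so for the second after the job is handed in, with the robot touching nothing.
It also fails if it takes over 64 s, if anything falls off the work surface, if the arm or the gripper's body presses on something with over 40 N, if the wrist force passes 120 N, or if a joint passes its speed limit or range.

## Working session

There is one attempt and no reset: what is moved stays moved. The work goes in short steps, Python scripts to look and compute and a tool call to move; the robot and the scene stay as the last step left them, time stands still between calls to the robot, and variables do not carry over. Pictures are saved under pics/ and viewed, and the job is handed in when it is done.

Besides the shell and the picture viewer there is one more tool, called by a JSON object that holds its "fn" and its "kwargs". step_arm: Moves the arm, as the interface text tells. Its arguments: {"type":"object","properties":{"moves":{"type":"array","items":{"type":"array","items":{"type":"array","items":{"type":"number"}}}},"grip_force":{"type":"number"}},"required":["moves"]}

```bash
mkdir -p pics; cat > h.py <<'E'
import numpy as np, cv2
from bench import env
def grab(name,tag):
    im,d=env.get_image(name); c=env.calibration(name)
    cv2.imwrite(f'pics/{tag}.png',im); np.savez(f'{tag}.npz',im=im,d=d,K=c['mtx'],T=c['cam_to_world'])
    return im,d
def load(tag): return np.load(f'{tag}.npz')
def cloud(z):
    d=z['d'];K=z['K'];T=z['T'];h,w=d.shape
    u,v=np.meshgrid(np.arange(w),np.arange(h))
    x=(u-K[0,2])/K[0,0]*d;y=(v-K[1,2])/K[1,1]*d
    P=np.stack([x,-y,-d],-1)@T[:3,:3].T+T[:3,3]
    P[d==0]=np.nan
    return P
def proj(z,p):
    q=np.linalg.inv(z['T'])@np.append(p,1);K=z['K']
    return K[0,0]*q[0]/-q[2]+K[0,2],K[1,1]*-q[1]/-q[2]+K[1,2]
E
python3 - <<'E'
from h import *
grab('top','top0');grab('scene','sc0')
print(env.calibration('top').keys(),env.sense())
E
```

```text
dict_keys(['mtx', 'cam_to_world']) {'time': 0.1, 'joint_positions': array([ 1.06640899e+00,  3.51206988e-01,  1.65236064e+00, -9.43171664e-06,
        1.13912047e+00, -8.46293143e-02]), 'joint_vel': array([ 9.07814112e-04, -1.32003345e-03, -3.54863497e-03, -2.08017468e-03,
       -1.12651811e-03, -5.44256455e-05]), 'joint_torque': array([ 1.07990596e-03, -5.06819522e+01, -2.91877413e+01, -7.45054126e-05,
        2.58541724e-03, -3.69741485e-06]), 'ee_pos': array([223.99234682, 501.98830147, 230.79856282]), 'tcp_rot': array([ 2.61978124e-04,  8.38908656e-01,  5.44271960e-01, -4.81024017e-04]), 'ft_force': array([ 0.00535834, -0.97631281, -0.4870115 ]), 'moment': array([-0.03754051, -0.03623802, -0.01500665]), 'gripper_width': 0.9982261604035582}
```

View pics/top0.png

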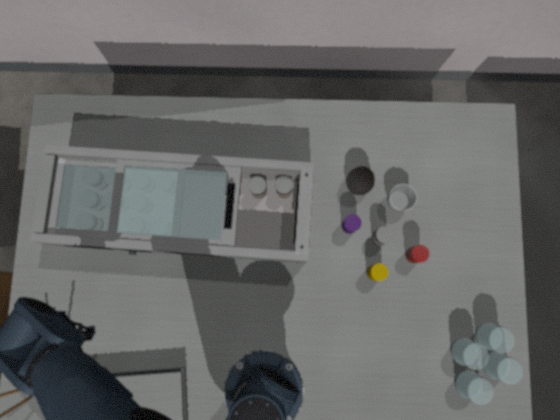

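View pics/sc0.png

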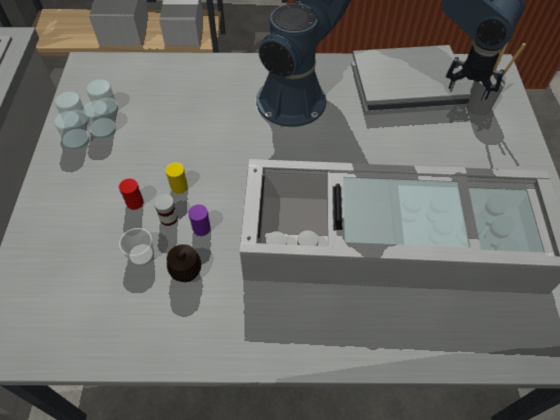

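The top view shows the case (35–312, 150–260), with the bay open at x≈240–297 and two stock jars at (258,185) and (284,184). The target jar has a pale cap at (383,235), with purple, yellow and red decoys, the crock and the tub around it. Next I'll measure positions.

```bash
python3 - <<'E'
from h import *
for t in ['top0','sc0']:
    z=load(t);P=cloud(z)
    print(t,z['K'].round(1).tolist(),z['T'].round(3).tolist())
    d=z['d'];print('zero frac',(d==0).mean())
    def at(u,v): print((u,v),P[v,u].round(0), z['im'][v,u])
    pts=[(385,235),(352,224),(378,272),(418,254),(402,198),(360,180),(258,185),(284,184),(230,205),(235,165),(235,240),(303,175),(303,250),(270,225),(450,150)] if t=='top0' else [(165,200),(167,215),(200,215),(130,190),(177,175),(137,240),(183,260),(275,240),(308,240),(337,205),(255,180),(290,200)]
    for p in pts: at(*p)
z=load('top0')
cv2.imwrite('pics/topcrop1.png',cv2.resize(z['im'][140:290,220:440],None,fx=3.6,fy=3.6,interpolation=cv2.INTER_CUBIC))
z=load('sc0')
cv2.imwrite('pics/sccrop1.png',cv2.resize(z['im'][150:290,100:360],None,fx=3,fy=3,interpolation=cv2.INTER_CUBIC))
E
```

```text
top0 [[444.9, 0.0, 286.2], [0.0, 444.9, 212.9], [0.0, 0.0, 1.0]] [[0.026, 0.988, -0.15, 348.709], [-1.0, 0.025, -0.011, -75.99], [-0.007, 0.15, 0.989, 1490.08], [0.0, 0.0, 0.0, 1.0]]
zero frac 0.003898809523809524
(385, 235) [ 498. -373.   92.] [126 129 126]
(352, 224) [ 530. -269.   93.] [112  58  91]
(378, 272) [ 382. -351.   89.] [ 14 141 159]
(418, 254) [ 441. -475.   93.] [ 53  55 135]
(402, 198) [ 634. -449.   10.] [130 129 129]
(360, 180) [ 673. -294.   96.] [46 49 50]
(258, 185) [643.  30. 123.] [125 126 124]
(284, 184) [647. -51. 125.] [126 128 127]
(230, 205) [566. 106. 187.] [18 21 26]
(235, 165) [694. 100. 165.] [123 124 125]
(235, 240) [475. 105.  40.] [95 98 98]
(303, 175) [ 666. -109.  172.] [132 132 134]
(303, 250) [ 439. -114.  171.] [137 139 140]
(270, 225) [528.  -7.  37.] [92 93 97]
(450, 150) [ 808. -618.    2.] [132 133 132]
sc0 [[505.4, 0.0, 276.8], [0.0, 505.4, 212.7], [0.0, 0.0, 1.0]] [[-0.005, -0.83, 0.558, 1332.071], [1.0, -0.005, 0.001, -44.261], [0.002, 0.558, 0.83, 1267.324], [0.0, 0.0, 0.0, 1.0]]
zero frac 0.0038860544217687075
(165, 200) [ 498. -365.   90.] [161 164 162]
(167, 215) [ 527. -362.   56.] [10 15 36]
(200, 215) [ 549. -260.   90.] [148  66 119]
(130, 190) [ 461. -472.   87.] [ 28  31 169]
(177, 175) [ 403. -342.   85.] [  0 163 183]
(137, 240) [ 592. -445.   24.] [121 122 122]
(183, 260) [ 696. -291.   98.] [14 16 24]
(275, 240) [648. -50. 121.] [163 167 165]
(308, 240) [651.  37. 127.] [161 165 163]
(337, 205) [583. 111. 191.] [47 46 46]
(255, 180) [ 482. -106.  165.] [180 182 182]
(290, 200) [456.  -6.  34.] [111 114 115]
```

View pics/topcrop1.png

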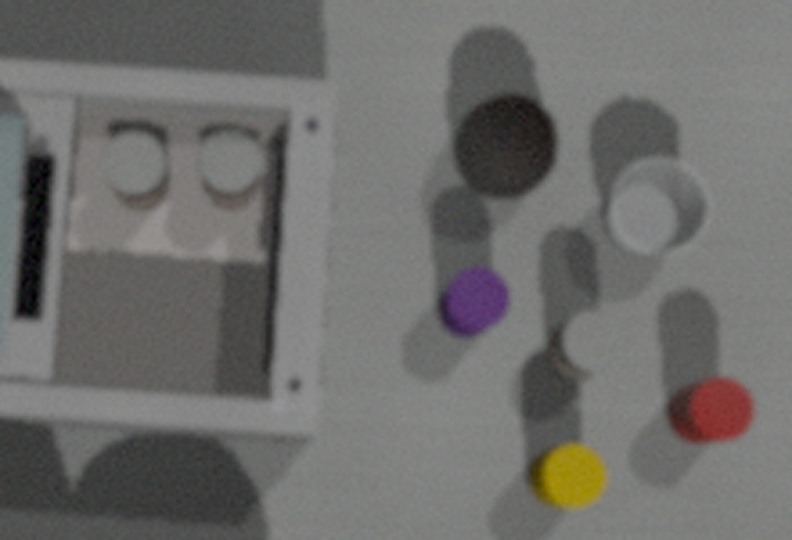

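View pics/sccrop1.png

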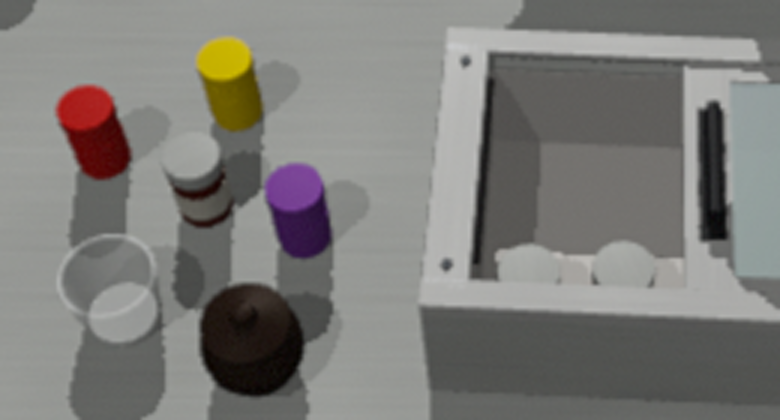

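```bash
python3 - <<'E'
from h import *
for t in ['top0','sc0']:
    z=load(t);P=cloud(z);im=z['im'].astype(int)
    print(t)
    def cap(n,c,zr,r=45):
        m=(np.hypot(P[...,0]-c[0],P[...,1]-c[1])<r)&(P[...,2]>zr[0])&(P[...,2]<zr[1])
        p=P[m]; 
        lo,hi=np.percentile(p,[2,98],axis=0)
        (cx,cy),rr=cv2.minEnclosingCircle(p[:,:2].astype(np.float32))
        print(n,len(p),'mid',((lo+hi)/2).round(1)[:2],'ext',(hi-lo).round(1)[:2],'med',np.median(p,axis=0).round(1),'mec',round(cx,1),round(cy,1),round(rr,1))
    cap('jar',(498,-368),(82,100))
    for n,c in dict(purple=(538,-265),yellow=(390,-348),red=(450,-473)).items(): cap(n,c,(80,100))
    cap('sa',(645,33),(112,135)); cap('sb',(645,-50),(112,135))
    cap('crock',(678,-293),(85,125),60); cap('tub',(615,-450),(60,90),70)
    # frame top plane
    u=P[...,2]
    m=(u>160)&(u<180)&(P[...,1]<-80)&(P[...,1]>-140)&(P[...,0]>380)&(P[...,0]<740)
    p=P[m];print('endframe top',p.min(0).round(0),p.max(0).round(0),np.median(p[:,2]))
    for x in range(440,690,30):
        q=p[abs(p[:,0]-x)<6]
        if len(q): print(x,'y range',q[:,1].min().round(0),q[:,1].max().round(0),end=' | ')
    print()
    # handle
    m=(u>180)&(u<200)&(P[...,1]>60)&(P[...,1]<160)&(im.sum(-1)<180)&(P[...,0]>400)
    p=P[m]
    if len(p):
        (c,s,a)=cv2.minAreaRect(p[:,:2].astype(np.float32));print('handle',c,s,a,len(p),np.median(p,axis=0))
    # lid leading edge 
    for x in [450,480,510,640,670]:
        m=(abs(P[...,0]-x)<6)&(P[...,1]>50)&(P[...,1]<160)&(u>150)&(u<180);q=P[m]
        if len(q): print('lid',x,q[:,1].min().round(1))
E
```

```text
top0
jar 252 mid [ 501.9 -372.8] ext [50.  50.5] med [ 501.9 -372.9   91.1] mec 502.7 -372.9 28.6
purple 246 mid [ 537.4 -271.7] ext [50.5 50.1] med [ 537.  -271.8   90.8] mec 537.9 -271.5 27.9
yellow 261 mid [ 385.1 -355.4] ext [49.6 50.6] med [ 384.8 -354.3   91. ] mec 384.3 -355.6 27.9
red 259 mid [ 445.  -483.2] ext [49.4 52.4] med [ 444.7 -482.6   91.7] mec 446.0 -483.7 28.1
sa 274 mid [652.  33.] ext [67.7 49.9] med [645.4  32.7 124.8] mec 653.1 33.1 36.8
sb 280 mid [652.1 -51.1] ext [60.1 50.3] med [650.6 -51.1 124.4] mec 655.0 -50.1 35.3
crock 492 mid [ 681.4 -301. ] ext [72.6 72. ] med [ 679.2 -300.2   94.7] mec 681.8 -301.6 41.0
tub 178 mid [ 627.5 -437. ] ext [86.1 86.6] med [ 632.8 -450.5   73.1] mec 626.9 -437.0 45.6
endframe top [ 410. -140.  160.] [711. -81. 180.] 169.39923656628866
440 y range -129.0 -81.0 | 470 y range -131.0 -86.0 | 500 y range -131.0 -86.0 | 530 y range -133.0 -88.0 | 560 y range -133.0 -90.0 | 590 y range -135.0 -90.0 | 620 y range -137.0 -92.0 | 650 y range -137.0 -94.0 | 680 y range -140.0 -81.0 | 
handle (569.2821044921875, 110.82228088378906) 
[... 738 characters left out ...]
682.4 -299.2] ext [74.1 72.5] med [ 686.1 -297.3   92.3] mec 682.2 -299.7 41.8
tub 288 mid [ 626.2 -433.5] ext [86.5 85.3] med [ 620.1 -437.4   70.4] mec 626.5 -435.0 46.9
endframe top [ 408. -139.  160.] [713. -82. 174.] 167.13189220368326
440 y range -127.0 -82.0 | 470 y range -128.0 -84.0 | 500 y range -130.0 -84.0 | 530 y range -131.0 -86.0 | 560 y range -133.0 -88.0 | 590 y range -135.0 -90.0 | 620 y range -135.0 -92.0 | 650 y range -137.0 -91.0 | 680 y range -138.0 -82.0 | 
handle (573.1212768554688, 112.68496704101562) (12.490239143371582, 117.89247131347656) 87.69025421142578 179 [578.03849763 112.04663794 189.86026218]
lid 450 55.4
lid 480 93.0
lid 510 91.7
lid 640 86.9
lid 670 85.3
```

{"fn": "step_arm", "kwargs": {"moves": [[[1,15,-40,5,-6],[1,25,-80,5,-12],[1,40,-120,5,-18],[1,50,-160,5,-24],[1,62,-195,5,-30],[1,75,-235,5,-37],[1,88,-275,5,-43],[1,100,-315,5,-49],[1,113,-354,5,-55],[1,126,-394,5,-61],[1,138,-434,5,-68],[1,150,-470,5,-68]]], "grip_force": 40}}

```text
time: 1.1
ee_pos: [374.0, 30.0, 236.4]
tcp_rot: [0.0, 1.0, -0.022, 0.0]
ft_force: [0.5, 0.7, -0.5]
gripper_width: 0.999
```

{"fn": "step_arm", "kwargs": {"moves": [[[1,13,-40,0,0],[1,26,-80,0,0],[1,39,-119,0,0],[1,51,-158,0,0],[1,64,-197,0,0],[1,77,-236,0,0],[1,90,-275,0,0],[1,103,-314,0,0],[1,115,-353,0,0],[1,122,-385,0,0],[1,128,-402,-10,0],[1,128,-403,-40,0]]]}}

```text
time: 2.1
ee_pos: [503.8, -375.2, 198.7]
tcp_rot: [0.002, 1.0, -0.019, 0.003]
ft_force: [0.2, 0.0, -0.6]
gripper_width: 0.995
```

```bash
python3 - <<'E'
from h import *
im,d=grab('sc0'[:0] or 'scene','sc1');print(env.sense()['ee_pos'])
cv2.imwrite('pics/sc1c.png',cv2.resize(im[80:300,60:360],None,fx=2.5,fy=2.5))
E
```

```text
[ 500.75993238 -371.45896818  190.08984172]
```

View pics/sc1c.png

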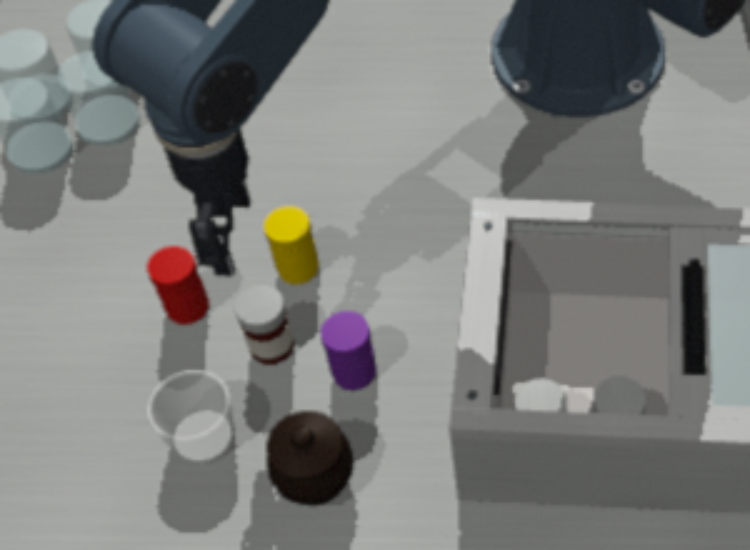

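{"fn": "step_arm", "kwargs": {"moves": [[[1,0,0,-25,0],[1,0,0,-50,0],[1,0,0,-70,0],[1,0,0,-80,0],[1,0,0,-85,0],[1,0,0,-85,0]]]}}

```text
time: 2.65
ee_pos: [502.0, -370.4, 111.0]
tcp_rot: [-0.0, 1.0, -0.018, -0.0]
ft_force: [-0.5, 0.2, 0.1]
gripper_width: 1.001
```

```bash
python3 - <<'E'
from h import *
s=env.sense();print(s['ee_pos'],s['ft_force'])
im,d=grab('scene','sc2');print(env.sense()['ee_pos'])
cv2.imwrite('pics/sc2c.png',cv2.resize(im[120:290,100:260],None,fx=3.5,fy=3.5))
im,d=grab('top','top2')
E
```

```text
[ 501.97549556 -370.36291795  110.97859412] [-0.47748807  0.24539541  0.05740045]
[ 502.36555697 -370.72671274  111.9675952 ]
```

View pics/sc2c.png

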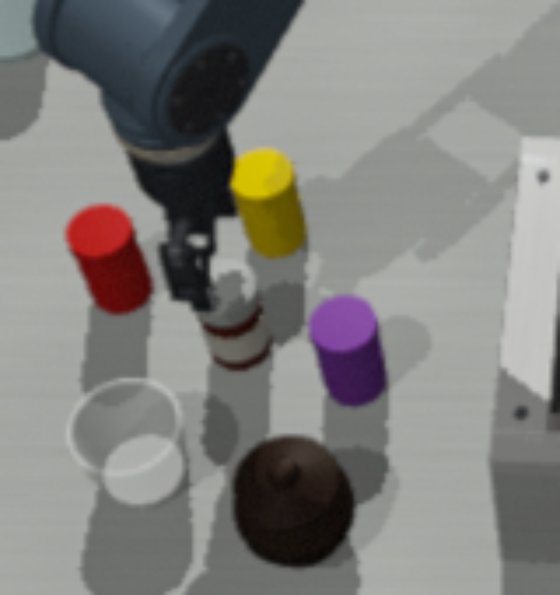

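```bash
python3 - <<'E'
from h import *
z=load('sc2')
for p in [(502.5,-371.5,90),(552,-371,124),(452,-371,124),(552,-371,160),(502,-371,111)]:
    u,v=proj(z,p);print(p,((u-100)*3.5,(v-120)*3.5))
P=cloud(z)
for (c,r) in [(190,280),(195,300),(180,270),(205,290)]:
    u=int(c/3.5+100);v=int(r/3.5+120);print((c,r),P[v,u].round(0))
# points in finger region
m=(P[...,2]>105)&(P[...,2]<170)&(abs(P[...,0]-540)<40)&(abs(P[...,1]+375)<45)
print(np.nanpercentile(P[m],[2,25,50,75,98],axis=0).round(0))
z=load('top2');P=cloud(z)
m=(P[...,2]>100)&(P[...,2]<170)&(abs(P[...,0]-502)<75)&(abs(P[...,1]+375)<60)
print(m.sum(),np.nanpercentile(P[m],[2,25,50,75,98],axis=0).round(0) if m.sum() else '')
cv2.imwrite('pics/top2c.png',cv2.resize(z['im'][150:300,310:450],None,fx=4,fy=4))
E
```

```text
(502.5, -371.5, 90) (np.float64(218.64019631079316), np.float64(284.19257956939026))
(552, -371, 124) (np.float64(202.93036804327954), np.float64(310.7964710254468))
(452, -371, 124) (np.float64(219.63291417508322), np.float64(209.42675460701327))
(552, -371, 160) (np.float64(193.8605494685248), np.float64(284.25353922091574))
(502, -371, 111) (np.float64(214.49952362293268), np.float64(268.62493280470494))
(190, 280) [ 574. -364.  197.]
(195, 300) [ 576. -365.  177.]
(180, 270) [ 569. -371.  204.]
(205, 290) [ 552. -365.  156.]
[[ 545. -377.  125.]
 [ 550. -368.  135.]
 [ 553. -365.  142.]
 [ 556. -361.  150.]
 [ 559. -360.  168.]]
0
```

View pics/top2c.png

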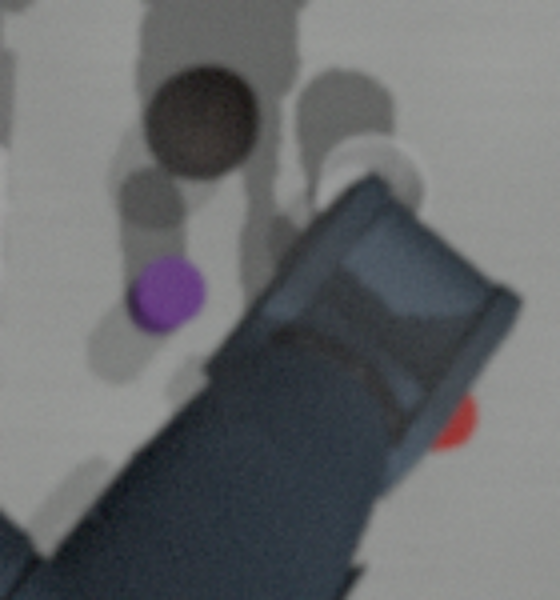

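{"fn": "step_arm", "kwargs": {"moves": [[[1,0,-1,-20,0],[1,0,-1,-38,0],[1,0,-1,-53,0],[1,0,-1,-66,0],[1,0,-1,-74,0],[1,0,-1,-77,0],[1,0,-1,-77,0],[0.7,0,-1,-77,0],[0.5,0,-1,-77,0],[0.4,0,-1,-77,0],[0.4,0,-1,-77,0],[0.4,0,-1,-77,0]]], "grip_force": 40}}

```text
time: 3.75
ee_pos: [502.4, -372.1, 35.4]
tcp_rot: [0.0, 1.0, -0.018, 0.0]
ft_force: [-2.7, 1.2, 5.9]
gripper_width: 0.637
```

{"fn": "step_arm", "kwargs": {"moves": [[[0.3,0,0,0,0],[0.3,0,0,2,0],[0.3,0,0,6,0],[0.3,0,0,14,0],[0.3,0,0,26,0],[0.3,0,0,42,0],[0.3,0,0,60,0],[0.3,0,0,80,0],[0.3,0,0,100,0],[0.3,0,0,115,0],[0.3,0,0,125,0],[0.3,0,0,125,0]]]}}

```text
time: 4.75
ee_pos: [503.0, -372.4, 162.3]
tcp_rot: [0.001, 1.0, -0.018, 0.002]
ft_force: [0.3, 0.0, -2.6]
gripper_width: 0.641
```

```bash
python3 - <<'E'
from h import *
s=env.sense();print(s['ee_pos'],s['ft_force'],s['gripper_width'])
im,d=grab('scene','sc3')
cv2.imwrite('pics/sc3c.png',cv2.resize(im[90:290,80:280],None,fx=3,fy=3))
E
```

```text
[ 502.97062251 -372.40185773  162.29068761] [ 0.27274579  0.01391895 -2.55755688] 0.6407321823947856
```

View pics/sc3c.png

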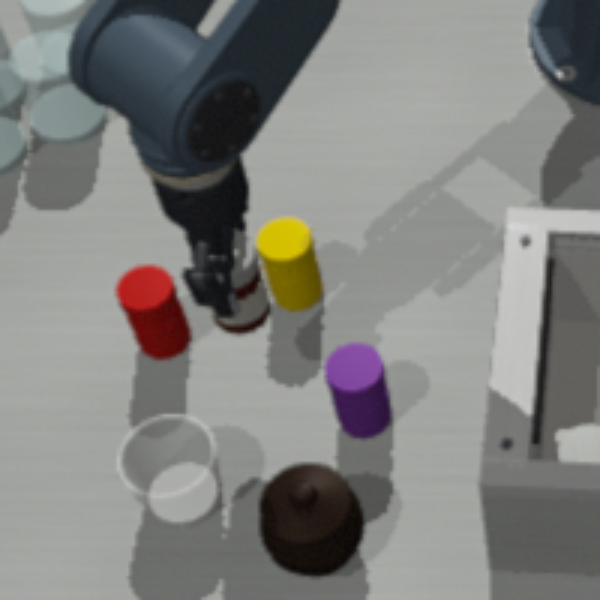

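{"fn": "step_arm", "kwargs": {"moves": [[[0.3,0,0,15,0],[0.3,0,0,40,0],[0.3,0,5,65,0],[0.3,1,15,80,0],[0.3,2,35,85,0],[0.3,3,60,85,0],[0.3,4,90,85,0],[0.3,6,122,85,0],[0.3,7,154,85,0],[0.3,9,186,85,0],[0.3,10,218,85,0],[0.3,12,250,85,0]]]}}

```text
time: 5.8
ee_pos: [513.4, -120.1, 243.2]
tcp_rot: [-0.0, 1.0, -0.018, -0.001]
ft_force: [0.6, -0.4, -2.8]
gripper_width: 0.641
```

{"fn": "step_arm", "kwargs": {"moves": [[[0.3,1,30,0,0],[0.3,2,58,0,0],[0.3,3,82,0,0],[0.3,4,100,0,0],[0.3,5,112,0,0],[0.3,6,118,0,0],[0.3,6,120,0,0],[0.3,6,120,0,0]]]}}

```text
time: 6.47
ee_pos: [520.1, -2.0, 244.0]
tcp_rot: [0.0, 1.0, -0.018, -0.0]
ft_force: [0.3, -0.6, -3.2]
gripper_width: 0.639
```

```bash
python3 - <<'E'
from h import *
s=env.sense();print(s['ee_pos'],s['ft_force'],s['gripper_width'],s['joint_positions'])
z=grab('scene','sc4');z=load('sc4');P=cloud(z);im=z['im']
cv2.imwrite('pics/sc4c.png',cv2.resize(im[50:300,180:400],None,fx=2.4,fy=2.4))
grab('top','top4');im=load('top4')['im']
cv2.imwrite('pics/top4c.png',cv2.resize(im[120:290,180:350],None,fx=3,fy=3))
for v in range(int(proj(z,(545,-2,270))[1]),int(proj(z,(545,-2,150))[1]),4):
    u=int(proj(z,(545,-2,200))[0]); print(v,u,P[v,u].round(0),im[v,u])
E
```

```text
[520.10644181  -2.00839616 243.96374299] [ 0.34778043 -0.63706364 -3.19053431] 0.6389280885315606 [-9.33013776e-02  2.83229409e-01  1.71290187e+00 -1.79765763e-04
  1.14601559e+00 -5.74684476e-02]
174 293 [582.  -7. 319.] [112 116 118]
178 293 [576.  -6. 295.] [108 111 112]
182 293 [558.  -5. 256.] [106 109 110]
186 293 [548.  -4. 225.] [112 114 117]
190 293 [444.   2.  68.] [80 81 85]
194 293 [442.   3.  45.] [90 93 95]
198 293 [445.   3.  29.] [90 90 91]
```

View pics/sc4c.png

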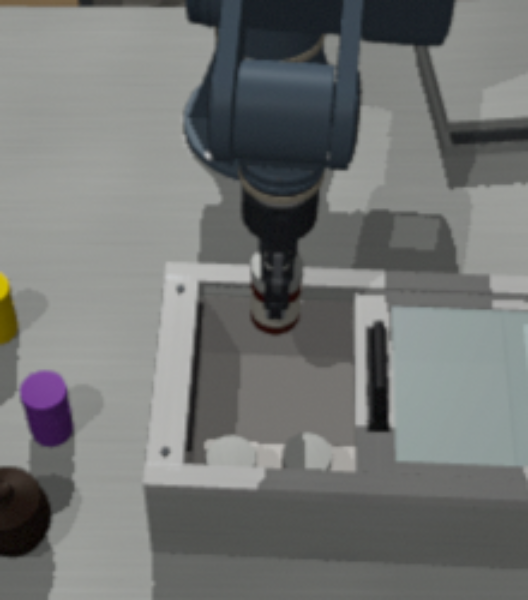

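View pics/top4c.png

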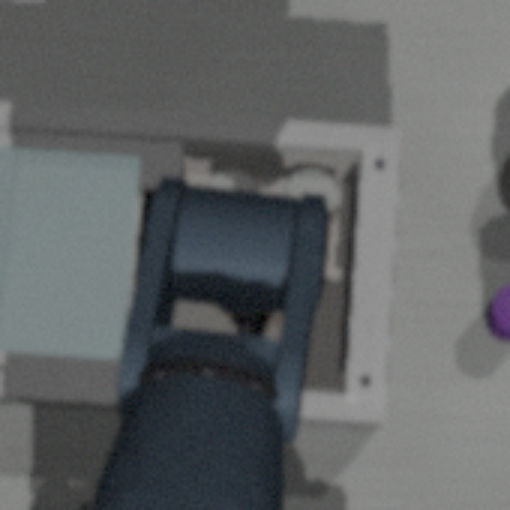

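```bash
python3 - <<'E'
from h import *
for t in ['sc4','top4']:
    P=cloud(load(t));tc=np.array([520,-2,244])
    Q=P-tc
    for lo in range(20,320,20):
        m=(Q[...,2]>=lo)&(Q[...,2]<lo+20)&(np.hypot(Q[...,0],Q[...,1])<160)&(P[...,2]>215)
        if m.sum()>3: q=Q[m];print(t,lo,m.sum(),np.percentile(q[:,:2],[1,99],axis=0).round(0).tolist())
E
```

```text
sc4 20 52 [[1.0, -26.0], [43.0, 26.0]]
sc4 40 149 [[-12.0, -26.0], [59.0, 26.0]]
sc4 60 61 [[19.0, -17.0], [65.0, 15.0]]
sc4 80 98 [[16.0, -20.0], [68.0, 19.0]]
sc4 100 140 [[14.0, -17.0], [69.0, 18.0]]
sc4 120 121 [[4.0, -37.0], [39.0, 35.0]]
sc4 140 180 [[2.0, -37.0], [39.0, 36.0]]
sc4 160 225 [[3.0, -37.0], [39.0, 36.0]]
sc4 180 141 [[5.0, -39.0], [41.0, 39.0]]
sc4 200 222 [[10.0, -39.0], [42.0, 38.0]]
sc4 220 205 [[16.0, -59.0], [44.0, 52.0]]
sc4 240 274 [[-51.0, -65.0], [52.0, 61.0]]
sc4 260 649 [[-109.0, -67.0], [53.0, 61.0]]
sc4 280 1012 [[-101.0, -65.0], [47.0, 62.0]]
sc4 300 1255 [[-92.0, -61.0], [33.0, 61.0]]
top4 40 16 [[-41.0, -20.0], [-21.0, 11.0]]
top4 60 14 [[-41.0, -16.0], [-28.0, 16.0]]
top4 100 24 [[-45.0, -11.0], [-36.0, 9.0]]
top4 120 11 [[-38.0, -19.0], [-31.0, 17.0]]
top4 140 15 [[-37.0, -20.0], [-33.0, 12.0]]
top4 180 12 [[-41.0, -17.0], [-33.0, 21.0]]
top4 200 9 [[-41.0, -13.0], [-39.0, 12.0]]
top4 220 10 [[-41.0, -7.0], [-37.0, 15.0]]
top4 240 17 [[-82.0, -66.0], [-22.0, 48.0]]
top4 260 122 [[-101.0, -68.0], [48.0, 48.0]]
top4 280 642 [[-80.0, -68.0], [47.0, 53.0]]
top4 300 1345 [[-76.0, -64.0], [34.0, 58.0]]
```

{"fn": "step_arm", "kwargs": {"moves": [[[0.3,3,0,-10,0],[0.3,9,0,-28,0],[0.3,14,0,-50,0],[0.3,15,0,-72,0],[0.3,15,0,-94,0],[0.3,15,0,-114,0],[0.3,15,0,-132,0],[0.3,15,0,-146,0],[0.3,15,0,-156,0],[0.3,15,0,-163,0],[0.3,15,0,-166,0],[0.3,15,0,-166,0]]]}}

```text
time: 7.57
ee_pos: [535.1, -1.9, 77.9]
tcp_rot: [-0.0, 1.0, -0.018, -0.0]
ft_force: [-0.0, 0.7, -2.7]
gripper_width: 0.639
```

```bash
python3 - <<'E'
from h import *
s=env.sense();print(s['ee_pos'],s['ft_force'],s['gripper_width'])
P=cloud(load('sc2'));Q=P-np.array([502,-370.5,111])
for lo in range(20,140,20):
        m=(Q[...,2]>=lo)&(Q[...,2]<lo+20)&(np.hypot(Q[...,0],Q[...,1])<120)
        if m.sum()>3: q=Q[m];print(lo,m.sum(),np.percentile(q[:,:2],[1,99],axis=0).round(0).tolist())
E
```

```text
[535.08363214  -1.94291645  77.90665817] [-0.01432593  0.68105329 -2.73902384] 0.6391283500714549
20 54 [[-50.0, -7.0], [58.0, 13.0]]
40 24 [[-52.0, 1.0], [67.0, 15.0]]
60 92 [[-14.0, -14.0], [75.0, 18.0]]
80 96 [[15.0, -18.0], [73.0, 19.0]]
100 161 [[12.0, -19.0], [70.0, 19.0]]
120 92 [[5.0, -29.0], [39.0, 38.0]]
```

{"fn": "step_arm", "kwargs": {"moves": [[[0.3,0,0,-2,0],[0.3,0,0,-4,0],[0.3,0,0,-5,0],[0.3,0,0,-6,0],[0.3,0,0,-7,0],[0.3,0,0,-7,0]]]}}

```text
time: 8.07
ee_pos: [535.1, -1.8, 71.2]
tcp_rot: [0.0, 1.0, -0.018, 0.0]
ft_force: [-0.3, 0.4, -2.6]
gripper_width: 0.638
```

{"fn": "step_arm", "kwargs": {"moves": [[[0.3,0,0,-0.5,0],[0.3,0,0,-1,0],[0.3,0,0,-1.5,0],[0.3,0,0,-1.5,0]]]}}

```text
time: 8.4
ee_pos: [535.1, -1.8, 69.7]
tcp_rot: [-0.0, 1.0, -0.018, -0.0]
ft_force: [0.6, -0.0, -2.5]
gripper_width: 0.64
```

{"fn": "step_arm", "kwargs": {"moves": [[[0.3,0,0,-0.5,0],[0.3,0,0,-1,0],[0.3,0,0,-1,0]]]}}

```text
time: 8.65
ee_pos: [535.2, -1.7, 69.4]
tcp_rot: [-0.0, 1.0, -0.018, 0.0]
ft_force: [-3.9, 2.4, 7.0]
gripper_width: 0.638
```

{"fn": "step_arm", "kwargs": {"moves": [[[0.3,0,0,0.4,0],[0.66,0,0,0.4,0],[0.75,0,0,0.4,0],[0.85,0,0,0.4,0],[0.95,0,0,0.4,0],[0.95,0,0,0.4,0],[0.95,0,0,2,0],[0.95,0,0,6,0],[0.95,0,0,14,0],[0.95,0,0,26,0],[0.95,0,0,42,0],[0.95,0,0,60,0]]]}}

```text
time: 9.65
ee_pos: [534.9, -1.7, 129.8]
tcp_rot: [-0.0, 1.0, -0.018, -0.0]
ft_force: [0.9, 0.5, 0.2]
gripper_width: 0.945
```

{"fn": "step_arm", "kwargs": {"moves": [[[0.95,0,0,20,0],[0.95,0,0,45,0],[0.95,0,0,75,0],[0.95,0,0,110,0],[0.95,0,0,130,0],[0.6,-10,40,140,0],[0.3,-25,80,140,0],[0,-40,120,140,0],[0,-60,160,140,0],[0,-80,200,140,0],[0,-90,230,140,0],[0,-90,250,140,0]]]}}

```text
time: 10.65
ee_pos: [442.6, 251.3, 269.9]
tcp_rot: [-0.0, 1.0, -0.017, 0.0]
ft_force: [1.0, -0.1, -1.1]
gripper_width: -0.001
```

```bash
python3 - <<'E'
from h import *
s=env.sense();print(s['ee_pos'],s['ft_force'],s['gripper_width'])
im=grab('scene','sc5')[0]
cv2.imwrite('pics/sc5c.png',cv2.resize(im[60:300,180:480],None,fx=2.5,fy=2.5))
im=grab('top','top5')[0]
cv2.imwrite('pics/top5c.png',cv2.resize(im[120:290,120:350],None,fx=3,fy=3))
for t in ['top5','sc5']:
    P=cloud(load(t))
    for c in [(535,-2),(645,33),(645,-50)]:
        m=(np.hypot(P[...,0]-c[0],P[...,1]-c[1])<42)&(P[...,2]>112)&(P[...,2]<132);p=P[m]
        if len(p)>9: lo,hi=np.percentile(p,[2,98],axis=0);print(t,len(p),((lo+hi)/2).round(1),(hi-lo).round(1))
E
```

```text
[442.62906811 251.25129873 269.88098787] [ 0.98111107 -0.06592749 -1.08319551] -0.0006257738915439994
top5 254 [534.6  -3.5 124.2] [51.5 51.6 11.9]
top5 259 [652.   33.2 122.8] [66.8 50.1 15. ]
top5 264 [652.  -51.2 122.2] [59.8 50.2 16. ]
sc5 297 [535.3  -0.9 120.8] [54.4 49.7 13.6]
sc5 271 [640.9  35.  122.6] [43.8 51.5 10.1]
sc5 226 [640.5 -47.7 123.5] [37.9 51.3 10.1]
```

View pics/sc5c.png

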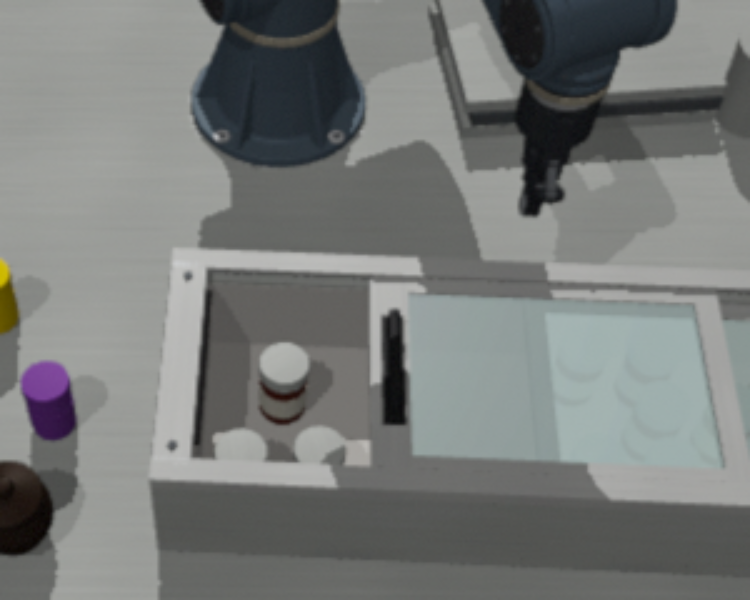

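View pics/top5c.png

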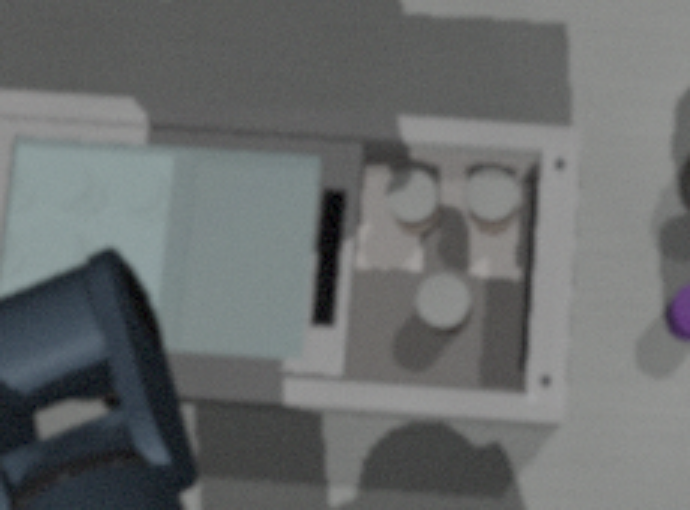

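{"fn": "step_arm", "kwargs": {"moves": [[[0,30,-22,0,0],[0,60,-45,0,0],[0,90,-68,-10,0],[0,115,-88,-20,0],[0,126,-97,-35,0],[0,126,-97,-55,0],[0,126,-97,-72,0],[0,126,-97,-84,0],[0,126,-97,-92,0],[0,126,-97,-97,0],[0,126,-97,-98,0],[0,126,-97,-98,0]]]}}

```text
time: 11.75
ee_pos: [571.3, 151.3, 171.3]
tcp_rot: [-0.0, 1.0, -0.018, 0.0]
ft_force: [0.4, 0.3, -0.7]
gripper_width: 0.002
```

```bash
python3 - <<'E'
from h import *
s=env.sense();print(s['ee_pos'],s['ft_force'],s['gripper_width'])
im=grab('scene','sc6')[0]
cv2.imwrite('pics/sc6c.png',cv2.resize(im[100:300,250:450],None,fx=3,fy=3))
E
```

```text
[571.31142336 151.30581709 171.30896553] [ 0.39581851  0.25260479 -0.72118569] 0.00210771176136608
```

View pics/sc6c.png

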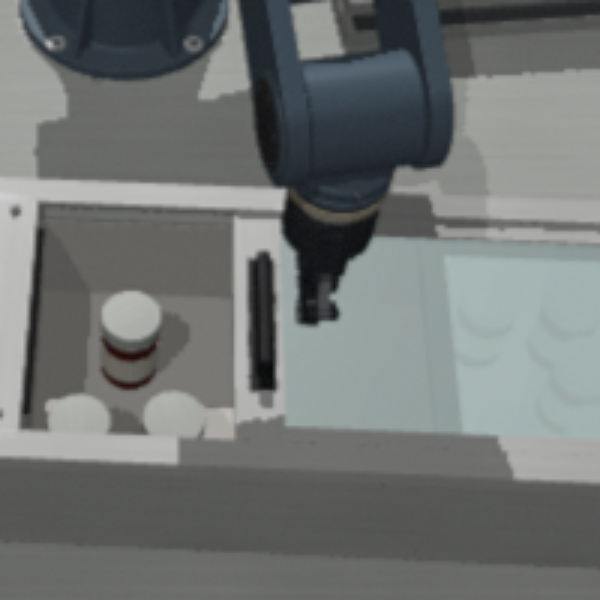

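{"fn": "step_arm", "kwargs": {"moves": [[[0,0,-6,0,0],[0,0,-12,0,0],[0,-1,-16,0,0],[0,-1,-18,0,0],[0,-1,-20,0,0],[0,-1,-22,0,0],[0,-1,-24,0,0],[0,-1,-26,0,0],[0,-1,-28,0,0]]]}}

```text
time: 12.55
ee_pos: [570.2, 123.5, 170.9]
tcp_rot: [-0.0, 1.0, -0.018, 0.0]
ft_force: [0.3, 3.4, 0.7]
gripper_width: 0.001
```

{"fn": "step_arm", "kwargs": {"moves": [[[0,0,-3,0,0],[0,0,-7,0,0],[0,0,-12,0,0],[0,-1,-18,0,0],[0,-1,-25,0,0],[0,-1,-32,0,0],[0,-2,-39,0,0],[0,-2,-46,0,0],[0,-2,-53,0,0],[0,-2,-60,0,0],[0,-3,-67,0,0],[0,-3,-73,0,0]]]}}

```text
time: 13.55
ee_pos: [567.0, 49.4, 170.9]
tcp_rot: [-0.0, 1.0, -0.018, -0.0]
ft_force: [0.0, 5.5, 2.7]
gripper_width: 0.003
```

{"fn": "step_arm", "kwargs": {"moves": [[[0,0,-6,0,0],[0,0,-12,0,0],[0,-1,-18,0,0],[0,-1,-24,0,0],[0,-1,-30,0,0],[0,-1,-36,0,0],[0,-2,-41,0,0],[0,-2,-46,0,0],[0,-2,-50,0,0],[0,-2,-53,0,0],[0,-2,-55,0,0],[0,-2,-56,0,0]]]}}

```text
time: 14.55
ee_pos: [565.0, -6.3, 170.9]
tcp_rot: [-0.0, 1.0, -0.018, -0.0]
ft_force: [-0.3, 5.6, 3.6]
gripper_width: 0.002
```

```bash
python3 - <<'E'
from h import *
s=env.sense();print(s['ee_pos'],s['ft_force'],s['moment'])
im=grab('scene','sc7')[0]
cv2.imwrite('pics/sc7c.png',cv2.resize(im[100:300,220:420],None,fx=3,fy=3))
E
```

```text
[564.96300914  -6.27747484 170.89867753] [-0.26563552  5.5946245   3.62702057] [ 0.96618936 -0.01610963  0.00691174]
```

View pics/sc7c.png

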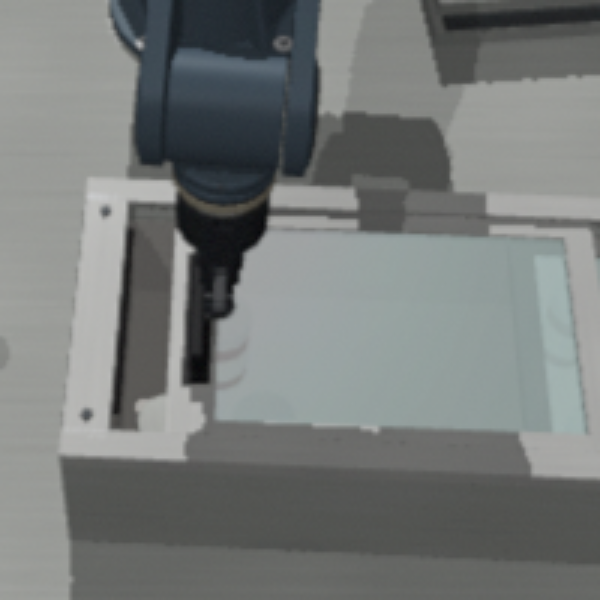

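{"fn": "step_arm", "kwargs": {"moves": [[[0,0,-3,0,0],[0,0,-7,0,0],[0,0,-11,0,0],[0,-1,-15,0,0],[0,-1,-18,0,0],[0,-1,-21,0,0],[0,-1,-23,0,0],[0,-1,-25,0,0],[0,-1,-26,0,0],[0,-1,-27,0,0],[0,-1,-28,0,0],[0,-1,-29,0,0]]]}}

```text
time: 15.6
ee_pos: [563.9, -35.0, 170.9]
tcp_rot: [-0.0, 1.0, -0.018, -0.0]
ft_force: [0.5, 4.4, 3.8]
gripper_width: 0.001
```

{"fn": "step_arm", "kwargs": {"moves": [[[0,0,-1,0,0],[0,0,-2,0,0],[0,0,-3,0,0],[0,0,-4,0,0]]]}}

```text
time: 15.93
ee_pos: [563.9, -38.9, 170.9]
tcp_rot: [-0.0, 1.0, -0.018, -0.0]
ft_force: [-0.0, 5.7, 3.9]
gripper_width: 0.0
```

{"fn": "step_arm", "kwargs": {"moves": [[[0,0,-1,0,0],[0,0,-2,0,0],[0,0,-3,0,0]]]}}

```text
time: 16.18
ee_pos: [563.9, -41.9, 170.9]
tcp_rot: [-0.0, 1.0, -0.018, -0.0]
ft_force: [0.3, 6.0, 4.1]
gripper_width: -0.002
```

{"fn": "step_arm", "kwargs": {"moves": [[[0,0,-0.7,0,0],[0,0,-1.4,0,0],[0,0,-2,0,0]]]}}

```text
time: 16.43
ee_pos: [563.9, -43.9, 170.8]
tcp_rot: [-0.0, 1.0, -0.018, -0.0]
ft_force: [1.1, 6.2, 4.2]
gripper_width: 0.0
```

{"fn": "step_arm", "kwargs": {"moves": [[[0,0,-0.7,0,0],[0,0,-1.4,0,0],[0,0,-2,0,0]]]}}

```text
time: 16.68
ee_pos: [563.9, -45.4, 170.9]
tcp_rot: [-0.001, 1.0, -0.018, -0.0]
ft_force: [1.0, 11.7, 4.5]
gripper_width: -0.003
```

{"fn": "step_arm", "kwargs": {"moves": [[[0,0,-0.7,0,0],[0,0,-1.4,0,0],[0,0,-2,0,0]]]}}

```text
time: 16.93
ee_pos: [564.0, -46.8, 170.9]
tcp_rot: [-0.001, 1.0, -0.018, -0.0]
ft_force: [2.1, 14.0, 4.1]
gripper_width: -0.001
```

{"fn": "step_arm", "kwargs": {"moves": [[[0,-0.2,-0.7,0,0],[0,-0.2,-1.4,0,0],[0,-0.2,-2,0,0]]]}}

```text
time: 17.18
ee_pos: [564.0, -48.6, 170.9]
tcp_rot: [-0.001, 1.0, -0.018, 0.0]
ft_force: [2.1, 14.8, 3.4]
gripper_width: -0.002
```

{"fn": "step_arm", "kwargs": {"moves": [[[0,0,-0.5,0,0],[0,0,-1,0,0],[0,0,-1,0,0]]]}}

```text
time: 17.43
ee_pos: [563.9, -49.5, 170.9]
tcp_rot: [-0.001, 1.0, -0.018, 0.0]
ft_force: [1.6, 15.3, 4.6]
gripper_width: 0.004
```

{"fn": "step_arm", "kwargs": {"moves": [[[0,0,-0.5,0,0],[0,0,-1,0,0],[0,0,-1,0,0]]]}}

```text
time: 17.68
ee_pos: [563.9, -50.4, 170.9]
tcp_rot: [-0.001, 1.0, -0.018, 0.0]
ft_force: [1.1, 16.6, 3.7]
gripper_width: 0.0
```

{"fn": "step_arm", "kwargs": {"moves": [[[0,0,-0.4,0,0],[0,0,-0.8,0,0],[0,0,-0.8,0,0]]]}}

```text
time: 17.93
ee_pos: [563.9, -51.2, 170.9]
tcp_rot: [-0.001, 1.0, -0.018, -0.0]
ft_force: [2.0, 16.4, 5.8]
gripper_width: -0.002
```

{"fn": "step_arm", "kwargs": {"moves": [[[0,0,-0.4,0,0],[0,0,-0.6,0,0],[0,0,-0.6,0,0]]]}}

```text
time: 18.18
ee_pos: [563.8, -51.6, 170.9]
tcp_rot: [-0.001, 1.0, -0.018, -0.0]
ft_force: [1.1, 17.3, 4.5]
gripper_width: 0.004
```

{"fn": "step_arm", "kwargs": {"moves": [[[0,0,-0.3,0,0],[0,0,-0.4,0,0],[0,0,-0.4,0,0]]]}}

```text
time: 18.43
ee_pos: [563.8, -52.0, 170.9]
tcp_rot: [-0.002, 1.0, -0.018, -0.0]
ft_force: [0.7, 16.7, 4.9]
gripper_width: -0.001
```

{"fn": "step_arm", "kwargs": {"moves": [[[0,0,-0.3,0,0],[0,0,-0.5,0,0],[0,0,-0.5,0,0]]]}}

```text
time: 18.68
ee_pos: [563.8, -52.5, 170.9]
tcp_rot: [-0.002, 1.0, -0.018, -0.0]
ft_force: [0.9, 17.5, 4.8]
gripper_width: 0.001
```

{"fn": "step_arm", "kwargs": {"moves": [[[0,0,-0.2,0,0],[0,0,-0.3,0,0],[0,0,-0.3,0,0]]]}}

```text
time: 18.93
ee_pos: [563.8, -52.7, 170.9]
tcp_rot: [-0.002, 1.0, -0.018, -0.0]
ft_force: [1.4, 17.2, 4.9]
gripper_width: -0.001
```

{"fn": "step_arm", "kwargs": {"moves": [[[0,0,-0.3,0,0],[0,0,-0.5,0,0],[0,0,-0.5,0,0]]]}}

```text
time: 19.18
ee_pos: [563.8, -52.7, 170.9]
tcp_rot: [-0.002, 1.0, -0.018, -0.0]
ft_force: [1.6, 21.3, 6.3]
gripper_width: 0.003
```

```bash
python3 - <<'E'
from h import *
s=env.sense();print(s['ee_pos'],s['ft_force'])
im=grab('scene','sc8')[0]
cv2.imwrite('pics/sc8c.png',cv2.resize(im[150:270,230:330],None,fx=5,fy=5,interpolation=cv2.INTER_CUBIC))
im=grab('top','top8')[0]
cv2.imwrite('pics/top8c.png',cv2.resize(im[140:270,230:330],None,fx=4.5,fy=4.5,interpolation=cv2.INTER_CUBIC))
E
```

```text
[563.76918603 -52.72406938 170.89271615] [ 1.63667662 21.33797866  6.3491202 ]
```

View pics/sc8c.png

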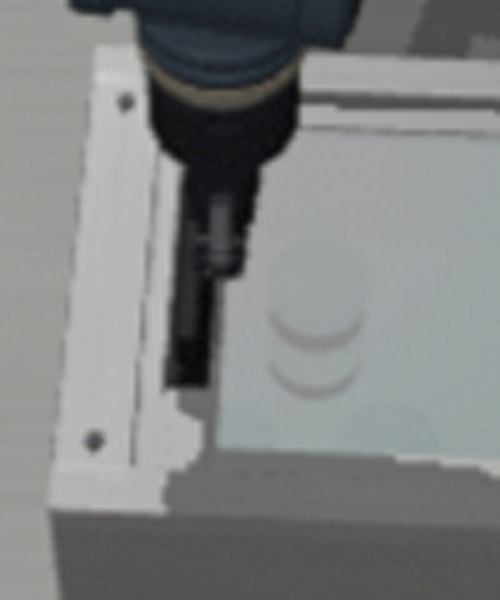

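View pics/top8c.png

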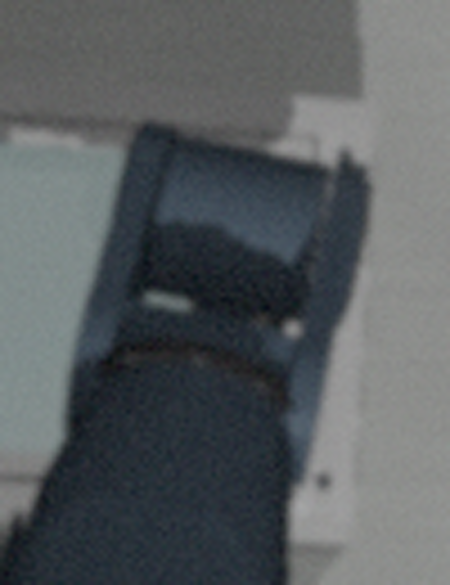

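{"fn": "step_arm", "kwargs": {"moves": [[[0,0,-0.2,0,0],[0,0,-0.3,0,0],[0,0,-0.3,0,0],[0,0,-0.3,0,0]]]}}

```text
time: 19.62
ee_pos: [563.8, -52.8, 170.9]
tcp_rot: [-0.002, 1.0, -0.018, -0.0]
ft_force: [1.1, 22.3, 5.4]
gripper_width: 0.0
```

{"fn": "step_arm", "kwargs": {"moves": [[[0,0,1,0,0],[0,0,3,0,0],[0,0,8,0,0],[0,0,14,0,0],[0,0,16,8,0],[0,0,16,25,0],[0,-20,40,55,0],[0,-50,80,80,0],[0,-80,120,80,0],[0,-110,160,80,0],[0,-130,195,80,0],[0,-140,230,80,0]]]}}

```text
time: 20.62
ee_pos: [431.5, 154.0, 251.5]
tcp_rot: [0.0, 1.0, -0.018, 0.0]
ft_force: [0.8, -0.2, -0.0]
gripper_width: -0.0
```

```bash
python3 - <<'E'
from h import *
s=env.sense();print(s['ee_pos'],s['ft_force'])
im=grab('scene','sc9')[0]
cv2.imwrite('pics/sc9c.png',cv2.resize(im[150:270,230:330],None,fx=5,fy=5,interpolation=cv2.INTER_CUBIC))
im=grab('top','top9')[0]
cv2.imwrite('pics/top9c.png',cv2.resize(im[140:270,230:330],None,fx=4.5,fy=4.5,interpolation=cv2.INTER_CUBIC))
for t in ['sc9','top9']:
    z=load(t);P=cloud(z);im=z['im'].astype(int)
    m=(P[...,2]>180)&(P[...,2]<200)&(P[...,1]>-100)&(P[...,1]<-30)&(im.sum(-1)<180)&(P[...,0]>450)&(P[...,0]<680)
    p=P[m];print(t,len(p),cv2.minAreaRect(p[:,:2].astype(np.float32)))
E
```

```text
[431.48958779 154.00039802 251.5055231 ] [ 0.79589839 -0.17865599 -0.00517543]
sc9 173 ((564.503173828125, -69.12110137939453), (11.891911506652832, 117.79820251464844), 87.5224838256836)
top9 162 ((562.619873046875, -71.28466796875), (11.940536499023438, 116.98147583007812), 87.51544189453125)
```

View pics/sc9c.png

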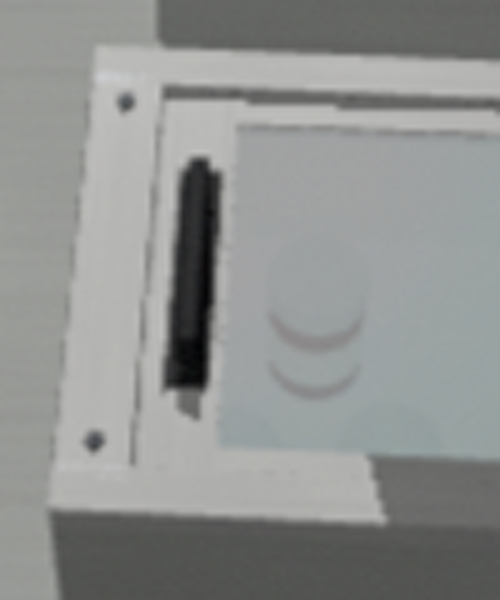

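View pics/top9c.png

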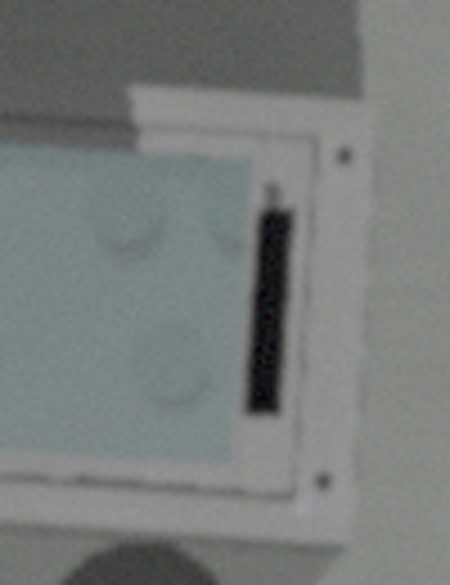

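{"fn": "step_arm", "kwargs": {"moves": [[[0,20,-35,0,0],[0,40,-70,0,0],[0,60,-105,0,0],[0,78,-140,0,0],[0,90,-168,0,0],[0,93.5,-180,-12,0],[0,93.5,-180,-35,0],[0,93.5,-180,-58,0],[0,93.5,-180,-73,0],[0,93.5,-182,-80.5,0],[0,93.5,-190,-80.5,0],[0,93.5,-196,-80.5,0]]]}}

```text
time: 21.72
ee_pos: [527.0, -43.5, 170.5]
tcp_rot: [0.0, 1.0, -0.018, 0.0]
ft_force: [-0.6, 0.5, 0.3]
gripper_width: -0.0
```

{"fn": "step_arm", "kwargs": {"moves": [[[0,0,-3,0,0],[0,0,-5,0,0],[0,0,-6,0,0],[0,0,-7,0,0],[0,0,-8,0,0],[0,0,-8,0,0]]]}}

```text
time: 22.22
ee_pos: [526.9, -50.8, 170.3]
tcp_rot: [0.0, 1.0, -0.018, 0.0]
ft_force: [-0.6, 0.2, -0.1]
gripper_width: 0.0
```

{"fn": "step_arm", "kwargs": {"moves": [[[0,0,-0.3,0,0],[0,0,-0.6,0,0],[0,0,-0.8,0,0],[0,0,-0.8,0,0]]]}}

```text
time: 22.55
ee_pos: [526.9, -51.0, 170.2]
tcp_rot: [-0.0, 1.0, -0.018, 0.0]
ft_force: [0.2, 4.5, 2.2]
gripper_width: -0.002
```

{"fn": "step_arm", "kwargs": {"moves": [[[0,0,-0.3,0,0],[0,0,-0.6,0,0],[0,0,-0.6,0,0]]]}}

```text
time: 22.8
ee_pos: [526.9, -51.1, 170.2]
tcp_rot: [-0.001, 1.0, -0.018, -0.0]
ft_force: [-0.2, 9.6, 3.0]
gripper_width: 0.003
```

{"fn": "step_arm", "kwargs": {"moves": [[[0,0,-0.4,0,0],[0,0,-0.8,0,0],[0,0,-1.1,0,0],[0,0,-1.1,0,0]]]}}

```text
time: 23.13
ee_pos: [526.8, -51.1, 170.2]
tcp_rot: [-0.002, 1.0, -0.018, -0.0]
ft_force: [0.7, 17.7, 3.2]
gripper_width: -0.001
```

{"fn": "step_arm", "kwargs": {"moves": [[[0,1,3,0,0],[0,10,6,0,0],[0,25,6,0,0],[0,45,6,0,0],[0,65,5,0,0],[0,75,3,0,0],[0,76,1,0,0],[0,76,0,0,0],[0,76,-0.5,0,0],[0,76,-1,0,0],[0,76,-1.5,0,0],[0,76,-1.5,0,0]]]}}

```text
time: 24.13
ee_pos: [602.3, -54.3, 170.1]
tcp_rot: [-0.0, 1.0, -0.018, -0.0]
ft_force: [-2.2, 4.2, -1.3]
gripper_width: 0.001
```

{"fn": "step_arm", "kwargs": {"moves": [[[0,0,-0.4,0,0],[0,0,-0.8,0,0],[0,0,-1.2,0,0],[0,0,-1.2,0,0]]]}}

```text
time: 24.47
ee_pos: [602.3, -54.4, 170.1]
tcp_rot: [-0.001, 1.0, -0.018, -0.001]
ft_force: [-1.9, 11.2, 0.5]
gripper_width: -0.001
```

{"fn": "step_arm", "kwargs": {"moves": [[[0,0,-0.4,0,0],[0,0,-0.6,0,0],[0,0,-0.6,0,0]]]}}

```text
time: 24.72
ee_pos: [602.3, -54.4, 170.1]
tcp_rot: [-0.002, 1.0, -0.018, -0.001]
ft_force: [-0.5, 14.7, 0.8]
gripper_width: 0.0
```

{"fn": "step_arm", "kwargs": {"moves": [[[0,0,1,0,0],[0,0,4,0,0],[0,0,12,0,0],[0,0,18,0,0],[0,0,18,8,0],[0,0,18,30,0],[0,-30,40,65,0],[0,-60,75,90,0],[0,-95,100,90,0],[0,-125,130,90,0],[0,-150,160,90,0],[0,-150,180,90,0]]]}}

```text
time: 25.72
ee_pos: [450.0, 124.2, 261.2]
tcp_rot: [0.0, 1.0, -0.018, 0.0]
ft_force: [1.2, -0.3, 0.4]
gripper_width: -0.002
```

{"fn": "step_arm", "kwargs": {"moves": [[[0,0,0,0,0],[0,0,0,0,0]]]}}

```text
time: 25.88
ee_pos: [452.6, 124.5, 261.1]
tcp_rot: [-0.0, 1.0, -0.016, 0.001]
ft_force: [1.1, -0.4, -1.0]
gripper_width: 0.003
```

```bash
python3 - <<'E'
from h import *
s=env.sense();print(s['time'],s['ee_pos'],s['ft_force'])
grab('scene','sc10');im=grab('top','top10')[0]
for t in ['sc10','top10']:
    z=load(t);P=cloud(z);im=z['im'].astype(int)
    m=(P[...,2]>180)&(P[...,2]<200)&(P[...,1]>-100)&(P[...,1]<-30)&(im.sum(-1)<180)&(P[...,0]>450)&(P[...,0]<680)
    p=P[m];print(t,len(p),cv2.minAreaRect(p[:,:2].astype(np.float32)))
E
```

```text
25.8833 [452.59207131 124.49591037 261.10042907] [ 1.05278459 -0.37193128 -0.97231509]
sc10 174 ((565.3975219726562, -69.1893310546875), (12.184971809387207, 118.1970443725586), 87.44103240966797)
top10 161 ((562.622802734375, -71.2628173828125), (11.870492935180664, 117.08516693115234), 87.40872955322266)
```

View pics/sc10.png

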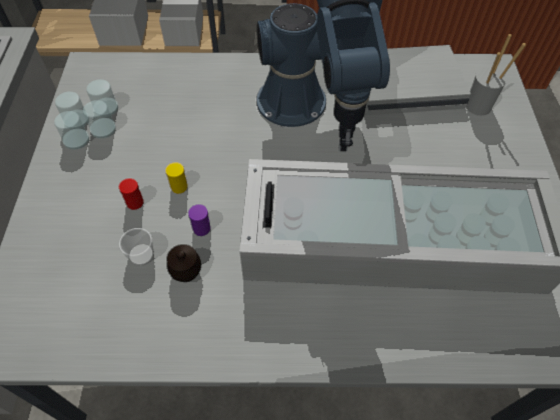

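View pics/top10.png

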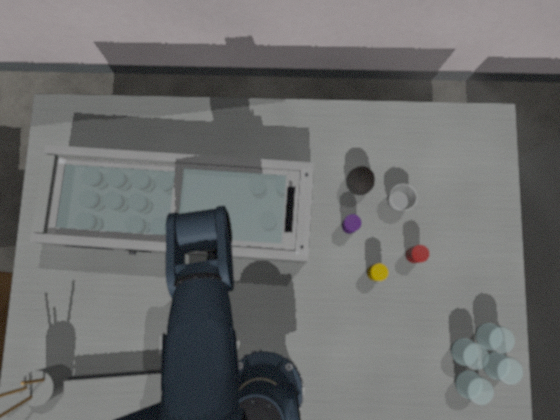

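The lid is closed against the end frame, with its handle at (267,205) in the scene view. The jar shows upright through the glass at (293,213), and the crock, tub and decoys haven't moved.

```bash
python3 -c "
from bench import env
print(env.job_done())"
```

```text
the job is handed in; nothing more can be done
None
```

The jar is standing upright on the bay floor beside the two stock jars, and the lid is closed against the end frame. I handed the job in at about 26 s, with the arm clear of everything.

- **Jar:** I lowered it slowly onto the floor, felt contact at about 7 N, and then released it. A check before closing showed it upright at about (535, -2), with the stock jars unmoved to within about 1 mm.
- **Lid:** I pushed it slowly by its handle. The seal first touched with TCP y at about -45, and pushing through it took 12–17 N. It stopped hard at -52.8, where the wrist force peaked at about 22 N, including roughly 5.5 N of drag.
- **Edge along its length:** I pressed near both ends of the handle at 15–18 N and the lid did not move. The stop line between those points slopes about -2.5°, and the handle reads between -2.5° and -2.6° in both cameras. The end frame measured about -2.3° to -2.6°, which is only a coarse check.
- **Other items:** The last pictures show the crock, tub and decoy jars where they started.

No check failed. The two cameras differ by 2–3 mm in absolute position, so the evidence for the lid being fully home is mainly the force stop.

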